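Put the e-bike battery pack on charge in its lever-locked dock

ROBOT

A 6-joint arm with a two-finger parallel gripper is mounted at the origin on the work surface. World frame = base frame: x ahead of the robot, y to its left, z up, the work surface at z = 0. Lengths are in mm, angles in degrees, forces in N, time in s.
With the tool pointing down it reaches from about 300 to 850 mm from the base axis. Payload 4.2 kg.
Tool frame: the origin (TCP) lies between the finger pads; the fingertips stand 22 mm ahead of it and the grasp point (between the pads) lies 3 mm ahead of it; z points along the fingers, y is the direction in which the jaws open and shut (so a half turn about z gives the same grasp; the last joint's range is limited). The gripper opens to 91 mm and grips with 3 to 60 N. Pads are 32 mm wide; open, the fingers measure 118 mm over their backs; the gripper's body (76 mm by 178 mm) begins 60 mm behind the grasp point.
Start: joints at [-69.958, 18.312, 89.639, -0, 72.044, -1.146], TCP at [207.825, -536.143, 235.976] pointing down, gripper open.
Joint ranges: [-177.97, 177.97], [-48.28, 115.42], [12.27, 149.76], [-77.06, 257.06], [2.81, 150.46], [-146.56, 146.56]. Speed limits (degrees/s): [147.25, 147.25, 180, 180, 180, 180].

INTERFACE

Orientations are given as [roll, pitch, yaw] about the fixed x, y, z axes, in that order (R = Rz(yaw) Ry(pitch) Rx(roll)).
In Python, from workcell import * gives the robot as it stands.
- The arm moves only by the shell command python3 -m jog 'ROWS' [OPENING] [FORCE]. ROWS is text: rows parted by semicolons, each of 6 numbers parted by spaces: the shift along the tool's x, y, z in units of 0.5 m (1.0 is 0.5 m), then the turn, a rotation vector about the tool's x, y, z in units of pi/2 rad (1.0 is pi/2 rad). A call has 1 to 20 rows; each row is the pose to reach, as a shift and turn from the pose measured when the call began, along the tool's axes at that moment; what a row does not reach only later rows make up. A row lasts 1/12 s, in which the tool goes at most 41.7 mm and 7.16 degrees, less where a joint would pass 70% of its speed; a pose out of reach is approached as far as the arm can. A call with a number of a shift or a turn outside -1 to 1 is refused whole. A call with a gripper value outside its range is refused whole. OPENING is the opening, from -1 (shut) to 1 (fully open), set as the call begins (- or left out, the last holds). The fingers move at their own pace and stop on an object; FORCE is the grip in N (left out, the last holds). Time passes only in rows, so rows that repeat a pose let the fingers close. It gives the time, the measured TCP pose, the force and the opening at its end, in the units of the state.
- state(): the state, without advancing time (a new reading comes with each control period).
- grab_frame(name): name is "scene" or "side" or "wrist"; returns the picture (420x560x3 uint8, red, green, blue); there is no depth.
- calibration(name): a dict with "mtx" (3x3 intrinsics, pixels), "distortion" ([k1, k2, p1, p2, k3] as OpenCV has them; the pictures are not rectified), "rvec" (rotation vector, rad) and "tvec" (3), from world to camera coordinates, as OpenCV has them. Camera axes: x right, y down, z forward; pixel columns grow to the right and rows downward; lengths in mm; the calibration is good to about 2 mm. A picture is of the moment at which its call begins: read the wrist's pose just before it. calibration takes no time and is no camera call; for the wrist camera it gives the pose at the moment of the call.
- job_done(): hands the job in, once; it reports no verdict.
Trained networks look in the newest picture that a camera, given by its name, has taken for a name from the list of things; names that differ only in an ending like _2 or _b are one class to them, and where a whole thing is asked for, a point or a joint stands for the part that bears it (a point fixed in the world has none). Each returns a list of dicts, best first, with "confidence" (0 to 1); they miss things now and then, are a little off and sometimes report something else, mostly with a low value. They report only what shows in the picture. A call takes as long as a camera call. They do not tell look-alikes from the thing itself.
- spot_in(query, camera): "rect" ([left, top, right, bottom] in pixels, round what is visible of it).
- tip_of(query, camera): "location" ([column, row] in pixels: a listed point, or the origin of a listed thing).
The state is a dict: "time_s": time; "qpos": joint angles; "qvel": joint speeds; "effort": joint torques, N m; "ee_pos": TCP position; "ee_rot": TCP orientation; "force": force on the tool from outside, world axes, zero at the start; "torque": the same for the moment, N m; "gripper_width": finger opening in mm.
Only numpy, scipy, OpenCV 4.12 (cv2) and the standard library are available. Lean on these libraries where they do the work, as an engineer would, in place of code of your own. Each camera call takes 0.05 s, during which the arm holds its last target. There are 200 camera calls.

TASK

Put the battery pack on charge: swing the dock's half-raised hold-down lever up out of the way, lower the pack gently upright into the pocket without letting it drop, its notched end over the plug and its stepped shelf end towards the lever's hinge, until it sits fully down, then swing the lever fully shut over it. Leave the screwdriver, the front light, the stem cap and the jar of bolts where they are.

Things in the scene. Friction and masses are not known exactly. Their poses are not given: they have to be found in the camera images.
- pack_center (a point): Compact e-bike battery pack, black plastic, 0.7 to 0.92 kg, loose, upright: 150 mm long (its x), 50 mm wide (its y, the width to grip), 78 mm high. Point at the centre of the 150 x 50 footprint, half-way up (39 mm above the underside). The ends differ: shelf end +x, notched end -x. Seated in the dock, its x is along the dock's x and this point at (0, 0, 69) mm in the dock's frame.
- pack_shelf (a point): The pack's shelf: over the last 38 mm of its +x end the top steps down from 78 to 64 mm above the underside, and carries a steel wear plate; the lever's foot goes over it. Point in the middle of the shelf, 56 mm from the pack's centre. The rest of the top is flat, with a grey gauge strip.
- pack_plug_end (a point): Centre of the pack's -x end face, 75 mm from pack_center. In the underside at this end is a notch, open to the end and below, 24 mm long, 36 mm wide and 13 mm high, that goes over the dock's plug.
- dock: Charging dock, aluminium pocket, fixed to the top. Origin on its underside below the pocket's centre; x along the pocket towards the lever's hinge, z up. Base 220 x 84 x 30 mm (x -98 to +122), a grey charger housing; pocket floor 30 mm up, pocket 153 x 53 mm (pack plus 1.5 mm a side). Two hinge cheeks (x 83 to 115, y within 20 either side of the middle, to 120 mm height) stand at the +x end.
- pocket_mouth (a point): Centre of the pocket's mouth, 61 mm above the dock's underside, 31 mm above the pocket floor. The walls' last 9 mm flare outwards by 4.5 mm as a lead-in; outside they reach 36 mm from the middle line. The long walls are open over the middle 85 mm, giving the fingers room.
- dock_plug (a point): Top of the plug on the pocket floor at the -x end, 65 mm from the pocket's centre: black block 16 mm (x) by 28 mm (y), 10 mm high. A pack put in the wrong way round stands on it and stays too high.
- lever_hinge (a point): Point on the lever's hinge axis (along the dock's y), fixed to the dock at (97, 0, 105.5) mm in its frame, same axes.
- lever (a joint): Hold-down lever's angle: 0 fully shut, level over the pack, pointing to the dock's -x (hard stop); 1.57 upright; 1.9 leaning back (stop). Stiff pivot, no spring: stays where left, takes 2 to 3 N at the grip. Starts half raised over the pocket; clear of the pack's way in from about 1.45. Shut, it clears a fully seated pack by 1.5 mm; a pack that is too high or wrong way round blocks it.
- lever_grip (a point): In the lever's grey grip sleeve, mid-thickness. At lever angle q it lies at x = -105 cos q + 12 sin q, z = 105 sin q + 12 cos q (mm) from the hinge in the dock's axes. Sleeve 56 mm long (25 mm beyond this point to the lever's end), 26 mm wide (dock's y), 16 mm thick. The arm between is steel, 24 mm wide, 12 mm thick, with a foot under it 29 to 51 mm from the hinge.
- screwdriver: Bystander: red-handled screwdriver lying flat, 210 mm long, origin at mid-length under it, x along it.
- front_light: Bystander: black plastic bicycle front light, about 98 x 44 x 43 mm, origin under it, lens towards its -x.
- stem_cap: Bystander: aluminium stem cap, a disc 34 mm across and 9 mm high, origin under its centre.
- bolt_jar: Bystander: open glass jar, 76 mm across and 95 mm high, with four steel bolts in it, origin under its centre.
There are look-alikes about, which are no part of the job. What is shaped like the part that bears pack_center but green or pink is not meant. Of the things shaped like the dock, the aluminium one is meant.

How it is judged (in metres and radians):
On the way, in this order (a step that is already met when the one before it is completed fails the run):
1. the lever has been swung up clear of the pocket (beyond 1.3 rad) (value of joint lever above 1.3 rad), for 0.1 s.
2. the pack is down in the pocket, the right way round, with the lever still up (value of joint lever above 0.8 rad and horizontal distance between pack_center and dock below 0.005 m and x of pack_plug_end in the frame of dock below -0.06 m and z of pack_center in the frame of dock below 0.073 m), for 0.2 s.
At the end, for the whole second after the job is handed in: The pack is at rest upright and fully down in the pocket (within 3 mm of the floor, 5 mm of the centre, 0.05 rad of upright) with its notched end over the plug, and the lever is shut to within 0.07 rad of its stop (value of joint lever below 0.07 rad and horizontal distance between pack_center and dock below 0.005 m and x of pack_plug_end in the frame of dock below -0.06 m and z of pack_center in the frame of dock between 0.065 and 0.072 m and angle between pack_center's own z axis and vertical below 0.05 rad and linear speed of pack below 0.02 m/s and velocity of joint lever between -0.05 and 0.05 rad/s); the robot touches nothing.
It fails at once if the pack drops into the pocket: it moves faster than 0.6 m/s within 60 mm of its seat (linear speed of pack above 0.6 m/s and horizontal distance between pack_center and dock below 0.06 m and z of pack_center in the frame of dock below 0.13 m).
It fails at once if a bystander is moved by more than 20 mm (distance of any of screwdriver, front_light, stem_cap, bolt_jar from where it was at the start of the episode above 0.02 m).
It also fails if it takes over 64 s, if anything falls off the work surface, if the arm or the gripper's body presses on something with over 40 N, if the wrist force passes 120 N, or if a joint passes its speed limit or range.

## Working session

There is one attempt and no reset: what is moved stays moved. The work goes in short steps, Python scripts to look and compute and a shell command to move; the robot and the scene stay as the last step left them, time stands still between calls to the robot, and variables do not carry over. Pictures are saved under pics/ and viewed, about 8 in all and at most 12, crops included, and the job is handed in when it is done.

```bash
mkdir -p pics
cat > h.py <<'E'
from workcell import *
import numpy as np, cv2
from scipy.spatial.transform import Rotation as R
def ray(c,px):
    k=calibration(c); 
    u=cv2.undistortPoints(np.array([[px]],float),np.array(k["mtx"]),np.array(k["distortion"],float))[0,0]
    Rm=cv2.Rodrigues(np.array(k["rvec"],float))[0]; t=np.array(k["tvec"],float).ravel()
    o=-Rm.T@t; d=Rm.T@np.array([u[0],u[1],1]); return o,d/np.linalg.norm(d)
def atz(c,px,z):
    o,d=ray(c,px); return o+d*(z-o[2])/d[2]
def proj(c,P):
    k=calibration(c)
    return cv2.projectPoints(np.array(P,float).reshape(-1,1,3),np.array(k["rvec"],float),np.array(k["tvec"],float),np.array(k["mtx"]),np.array(k["distortion"],float))[0].reshape(-1,2)
def save(c,name,box=None,s=1):
    im=grab_frame(c)
    o=im if box is None else im[box[1]:box[3],box[0]:box[2]]
    cv2.imwrite("pics/"+name+".png",cv2.resize(o[:,:,::-1],None,fx=s,fy=s,interpolation=cv2.INTER_CUBIC)); return im
E
python3 - <<'E'
from h import *
np.set_printoptions(precision=1,suppress=True)
a=grab_frame("scene");b=grab_frame("side")
cv2.imwrite("pics/a.png",a[:,:,::-1]);cv2.imwrite("pics/b.png",b[:,:,::-1])
for c in("scene","side"):
    o,d=ray(c,(280,210));print(c,o,d)
    for q in("pack_center","pack_shelf","pack_plug_end","dock","pocket_mouth","dock_plug","lever_hinge","lever_grip","screwdriver","front_light","stem_cap","bolt_jar"):
        print(q,[(np.round(x["location"]).astype(int).tolist(),round(x["confidence"],2)) for x in tip_of(q,c)[:4]])
print(state())
E
```

```text
scene [1160.1 -792.2  748.1] [-0.5  0.7 -0.6]
pack_center [([245, 244], 0.96), ([114, 298], 0.93), ([177, 260], 0.86)]
pack_shelf [([90, 291], 0.75), ([160, 241], 0.66), ([260, 222], 0.57)]
pack_plug_end [([149, 297], 0.62), ([195, 276], 0.58), ([222, 258], 0.57), ([369, 222], 0.18)]
dock [([354, 178], 0.7), ([280, 198], 0.6)]
pocket_mouth [([278, 182], 0.89), ([350, 157], 0.62), ([193, 275], 0.23)]
dock_plug [([369, 174], 0.93), ([292, 193], 0.68)]
lever_hinge [([330, 140], 0.79), ([262, 156], 0.65)]
lever_grip [([277, 146], 0.69), ([354, 144], 0.64)]
screwdriver [([251, 316], 0.95), ([280, 183], 0.64)]
front_light [([369, 226], 0.83)]
stem_cap [([291, 174], 0.51)]
bolt_jar [([323, 273], 0.77), ([294, 196], 0.34)]
side [480.1 863.1 965.1] [ 0.1 -0.7 -0.7]
pack_center [([317, 147], 0.97), ([280, 202], 0.92), ([313, 172], 0.62)]
pack_shelf [([282, 210], 0.93), ([327, 134], 0.83), ([331, 170], 0.67)]
pack_plug_end [([301, 154], 0.96), ([283, 189], 0.81), ([288, 173], 0.78)]
dock [([258, 356], 0.76), ([203, 286], 0.74), ([304, 280], 0.66)]
pocket_mouth [([306, 264], 0.78), ([256, 339], 0.73)]
dock_plug [([227, 343], 0.68), ([283, 265], 0.59), ([343, 261], 0.57)]
lever_hinge [([296, 339], 0.92), ([342, 264], 0.76)]
lever_grip [([249, 330], 0.87), ([314, 233], 0.83)]
screwdriver [([240, 181], 0.76)]
front_light [([203, 287], 0.94)]
stem_cap [([332, 330], 0.57), ([281, 265], 0.56)]
bolt_jar [([314, 234], 0.68), ([216, 221], 0.58)]
{'time_s': 1.3, 'qpos': array([-70. ,  18.3,  89.6,  -0. ,  72. ,  -1.1]), 'qvel': array([ 0.1, -0. ,  0.1, -0. , -0.1,  0. ]), 'effort': array([ -0. , -41.2, -23.2,   0.1,   0. ,  -0. ]), 'ee_pos': array([ 207.8, -536.1,  236. ]), 'ee_rot': array([180. ,   0. ,  21.2]), 'force': array([ 0.2,  0.4, -0.8]), 'torque': array([0., 0., 0.]), 'gripper_width': 91.04535415842133}
```

View pics/a.png

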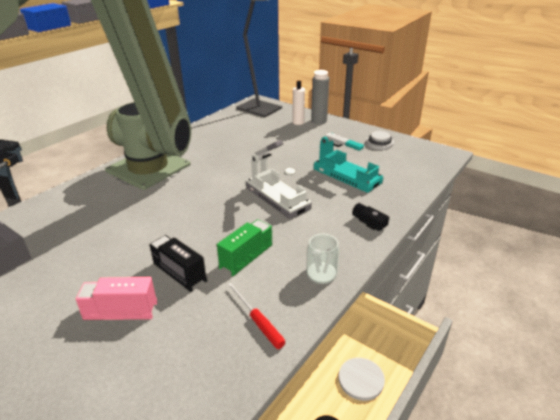

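View pics/b.png

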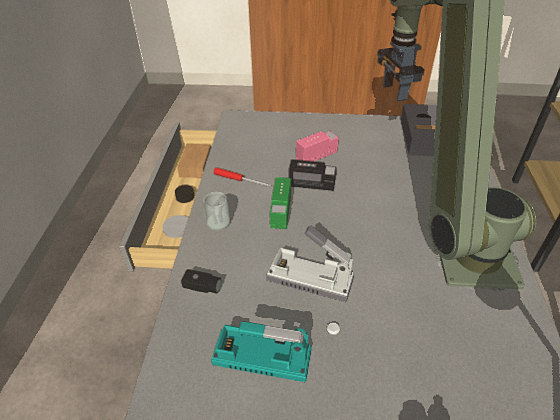

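The scene view shows the black pack at (177,260), with the pink (114,298) and green (245,244) look-alikes beside it. The aluminium dock is at (280,190) and the teal look-alike at (350,165). In the side view the black pack is at (313,172) and the aluminium dock at (308,275), with its lever half raised. I choose the black pack and the aluminium dock, and will triangulate both.

Run:
```python
from h import *
np.set_printoptions(precision=1,suppress=True)
def tri(p,q):
    o1,d1=ray("scene",p);o2,d2=ray("side",q)
    s=np.linalg.lstsq(np.c_[d1,-d2],o2-o1,rcond=None)[0]
    a=o1+s[0]*d1;b=o2+s[1]*d2;return (a+b)/2,np.linalg.norm(a-b)
for n,p,q in[("center",(177,260),(313,172)),("shelf",(160,241),(331,170)),("plugend",(195,276),(288,173)),("mouth",(278,182),(306,264)),("plug",(292,193),(283,265)),("hinge",(262,156),(342,264)),("grip",(277,146),(314,233)),("dock",(280,198),(304,280)),("screw",(251,316),(240,181)),("light",(369,226),(203,287)),("cap",(291,174),(332,330)),("jar",(323,273),(216,221)) ]:
    print(n,*tri(p,q))
a=cv2.imread("pics/a.png")[210:320,120:260];b=cv2.imread("pics/b.png")[140:310,250:370]
s=cv2.resize(a,(560,440),interpolation=2);t=cv2.resize(b,(311,440),interpolation=2)
s=cv2.resize(s,(480,440));cv2.imwrite("pics/c.png",np.hstack([s,t]))
```

```text
center [ 473.8 -297.8   43.4] 6.064048071642605
shelf [ 413.5 -289.2   64.4] 1.4766589616466936
plugend [ 549.8 -305.    35.1] 9.207337724541816
mouth [478.1 102.8  59.8] 5.287271288525243
plug [536.1  96.8  45.5] 10.875913246210256
hinge [391.1 136.  104.9] 1.308568065498841
grip [467.4 105.5 175.5] 6.927357924401
dock [480.8 109.2   1. ] 6.779743079455853
screw [ 709.3 -296.3   -0.1] 12.888728391761058
light [753.3 149.   -6.1] 2.320266718485025
cap [410.5 255.9  -7.3] 3.605877297496912
jar [758.8 -94.1   3.1] 2.2160554256295426
```

View pics/c.png

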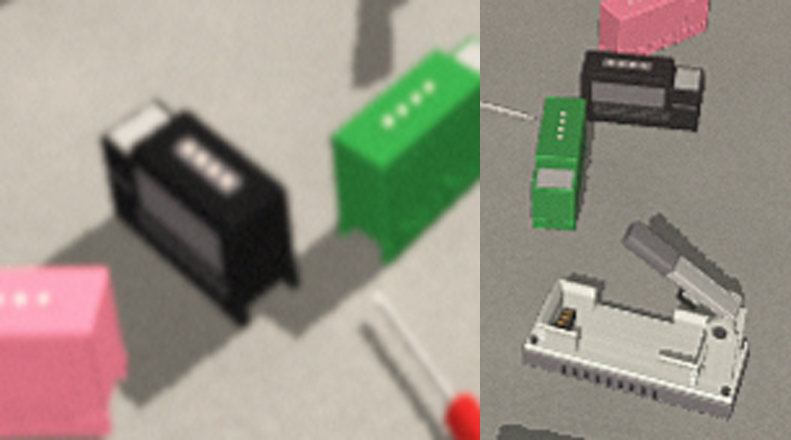

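The crop confirms both choices. The black pack's steel shelf faces the robot and its notched end faces away, so pack yaw is about 173°. The aluminium dock's hinge is also on the robot side and its lever is half raised. I'll move over the pack for a wrist view before doing the lever.

```bash
python3 -m jog '0.668 -0.251 -0.13 0 0 0.311;0.668 -0.251 -0.13 0 0 0.311;0.668 -0.251 -0.13 0 0 0.311;0.668 -0.251 -0.13 0 0 0.311;0.668 -0.251 -0.13 0 0 0.311;0.668 -0.251 -0.13 0 0 0.311;0.668 -0.251 -0.13 0 0 0.311;0.668 -0.251 -0.13 0 0 0.311;0.668 -0.251 -0.13 0 0 0.311;0.668 -0.251 -0.13 0 0 0.311;0.668 -0.251 -0.13 0 0 0.311;0.668 -0.251 -0.13 0 0 0.311;0.668 -0.251 -0.13 0 0 0.311;0.668 -0.251 -0.13 0 0 0.311' 1 40
python3 - <<'E'
from h import *
np.set_printoptions(precision=1,suppress=True)
print(state()["ee_pos"],state()["ee_rot"])
save("wrist","d")
print(ray("wrist",(280,210)))
for q in("pack_center","pack_shelf","pack_plug_end"):
    z={"pack_center":39,"pack_shelf":64,"pack_plug_end":39}[q]
    for x in tip_of(q,"wrist")[:4]: print(q,np.round(x["location"]),round(x["confidence"],2),atz("wrist",x["location"],z))
E
```

```text
time_s: 2.47
ee_pos: [472.8, -299.4, 300.7]
ee_rot: [180.0, 0.0, -6.9]
force: [-0.1, 0.5, 0.2]
gripper_width: 91.3
[ 472.8 -299.4  300.7] [180.    0.   -6.9]
(array([ 554.6, -309.1,  450.9]), array([-0.3,  0. , -1. ]))
pack_center [394. 175.] 0.83 [ 456.6 -454.6   39. ]
pack_shelf [275. 224.] 0.89 [ 415.8 -288.4   64. ]
pack_shelf [100. 124.] 0.71 [568.4 -93.5  64. ]
pack_shelf [427. 206.] 0.57 [ 416.8 -488.    64. ]
pack_plug_end [214. 112.] 0.74 [ 566.2 -228.2   39. ]
pack_plug_end [277. 118.] 0.71 [ 549.4 -306.7   39. ]
pack_plug_end [359. 126.] 0.71 [ 526.2 -411.    39. ]
```

View pics/d.png

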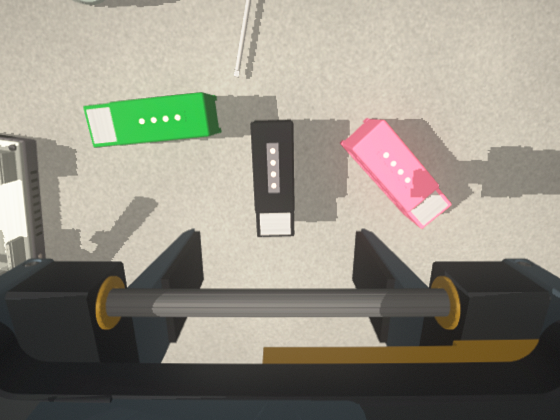

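The wrist view shows the black pack directly below, with its plug end at (272,121) and its shelf end at (275,236). The green and pink packs are clear of the fingers. Next I'll compute the pack axis and go over the dock.

```bash
python3 - <<'E'
from h import *
np.set_printoptions(precision=1,suppress=True)
a=atz("wrist",(272.5,121),78);b=atz("wrist",(275.5,236),64);print("pack plug end/shelf end",a,b,(a+b)/2,np.linalg.norm((a-b)[:2]),np.degrees(np.arctan2(*(b-a)[1::-1])))
for p in((252,121),(293,121)):print(atz("wrist",p,78))
for p in((257,236),(294,236)):print(atz("wrist",p,64))
E
python3 -m jog '-0.186 -0.818 -0.06 0 0 0.101;-0.186 -0.818 -0.06 0 0 0.101;-0.186 -0.818 -0.06 0 0 0.101;-0.186 -0.818 -0.06 0 0 0.101;-0.186 -0.818 -0.06 0 0 0.101;-0.186 -0.818 -0.06 0 0 0.101;-0.186 -0.818 -0.06 0 0 0.101;-0.186 -0.818 -0.06 0 0 0.101;-0.186 -0.818 -0.06 0 0 0.101;-0.186 -0.818 -0.06 0 0 0.101;-0.186 -0.818 -0.06 0 0 0.101;-0.186 -0.818 -0.06 0 0 0.101;-0.186 -0.818 -0.06 0 0 0.101;-0.186 -0.818 -0.06 0 0 0.101;-0.186 -0.818 -0.06 0 0 0.101' -1
python3 - <<'E'
from h import *
np.set_printoptions(precision=1,suppress=True)
save("wrist","e")
for q,z in(("dock",0),("pocket_mouth",61),("dock_plug",40),("lever_hinge",105.5),("lever_grip",170)):
    for x in tip_of(q,"wrist")[:2]: print(q,np.round(x["location"]),round(x["confidence"],2),atz("wrist",x["location"],z))
E
```

```text
pack plug end/shelf end [ 546.7 -301.8   78. ] [ 398.7 -286.9   64. ] [ 472.7 -294.3   71. ] 148.7687864169958 174.27304623494553
[ 549.6 -278.2   78. ]
[ 543.9 -325.3   78. ]
[ 401.7 -262.4   64. ]
[ 395.7 -311.5   64. ]
time_s: 3.92
ee_pos: [430.2, 116.7, 330.8]
ee_rot: [180.0, 0.0, -16.1]
force: [0.2, -0.3, -0.3]
gripper_width: 0.5
dock [277. 136.] 0.98 [477.6 104.    0. ]
dock [102. 110.] 0.61 [587.  343.3   0. ]
pocket_mouth [ 77. 110.] 0.91 [586.8 344.4  61. ]
pocket_mouth [276. 137.] 0.6 [480.5 105.3  61. ]
dock_plug [272.  87.] 0.96 [542.6  92.9  40. ]
dock_plug [69. 57.] 0.96 [653.5 336.9  40. ]
lever_hinge [ 86. 191.] 0.72 [486.  351.2 105.5]
lever_hinge [277. 217.] 0.55 [386.7 130.7 105.5]
lever_grip [ 47. 105.] 0.6 [578.7 306.2 170. ]
lever_grip [281. 167.] 0.57 [458.1 106.3 170. ]
```

View pics/e.png

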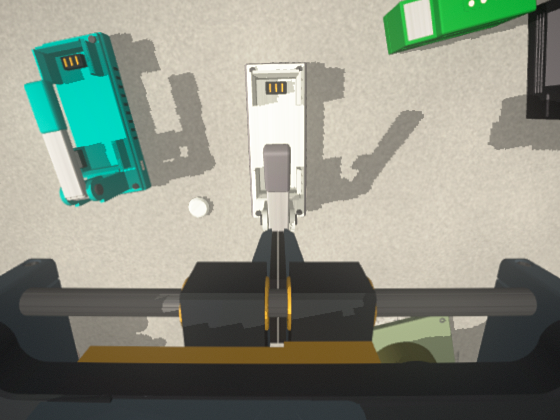

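The wrist view shows the aluminium dock at (277,140), with its lever end at (277,146). The teal dock is to the left at (85,120) and the stem cap is at (199,207). I'll fit the dock pose and lever angle by projecting the model.

```bash
cat >> h.py <<'E'
def dock2w(P,x,y,yaw):
    P=np.atleast_2d(P).astype(float); return R.from_euler("z",yaw,degrees=True).apply(P)+[x,y,0]
E
python3 - <<'E'
from h import *
from scipy.optimize import least_squares
np.set_printoptions(precision=1,suppress=True)
# world points: far end outer wall corners midline at z=61, near base
for p in((247,65),(306,65)):print(atz("wrist",p,61))
for p in((249,150),(306,150)):print(atz("wrist",p,61))
def res(v):
    a=proj("wrist",dock2w([[-65,0,40],[0,0,0],[0,0,61],[97,0,105.5]],*v))-[[272,87],[277,136],[276,137],[277,217]]
    b=proj("side",dock2w([[0,0,0],[0,0,61],[-65,0,40],[97,0,105.5]],*v))-[[304,280],[306,264],[283,265],[342,264]]
    c=proj("scene",dock2w([[0,0,0],[0,0,61],[-65,0,40],[97,0,105.5]],*v))-[[280,198],[278,182],[292,193],[262,156]]
    return np.r_[a.ravel(),b.ravel(),c.ravel()]
s=least_squares(res,[480,106,166],loss="soft_l1");print(s.x,s.fun)
for q in np.arange(.4,1,.1):
    P=[[97-105*np.cos(q)+12*np.sin(q),0,105.5+105*np.sin(q)+12*np.cos(q)]]+[[97-130*np.cos(q)+20*np.sin(q),0,105.5+130*np.sin(q)+20*np.cos(q)]]
    W=dock2w(P,*s.x);print(round(q,1),proj("wrist",W).ravel(),proj("side",W).ravel(),proj("scene",W).ravel())
E
```

```text
[574.8 115.8  61. ]
[554.5  45.3  61. ]
[474. 145.  61.]
[452.9  71.8  61. ]
[479.9 107.  165.4] [ 1.8 -0.3 -1.6 -1.4 -0.9  0.6 -0.1  1.   1.5 -1.   0.2  0.4 -0.5 -1.5
  2.2 -1.6  0.4  0.9  2.2 -0.4  2.4  3.9 -2.   0. ]
0.4 [274.5 149.7 273.7 130.8] [309.3 239.5 301.7 232.8] [278.7 151.6 283.1 148.7]
0.5 [274.5 156.4 273.8 139.6] [311.7 237.5 304.7 230.4] [277.5 148.1 281.4 144.2]
0.6 [274.6 164.1 273.9 150. ] [314.4 235.8 308.2 228.3] [276.  144.6 279.5 139.9]
0.7 [274.8 172.8 274.1 161.9] [317.5 234.3 312.2 226.5] [274.3 141.2 277.3 135.7]
0.8 [274.9 182.5 274.3 175.1] [320.8 233.1 316.6 225. ] [272.5 138.1 275.  131.8]
0.9 [275.1 192.8 274.6 189.4] [324.5 232.2 321.3 223.9] [270.6 135.1 272.5 128.1]
```

Dock is about (480,105) with yaw 165°, and the lever is at about 0.56 rad. The fingers are shut. I'll come down on the plug side, tips 66 mm above the hinge, and sweep the lever towards its hinge.

```bash
python3 -m jog '0.208 -0.007 0 0 0 -0.012;0.208 -0.007 0 0 0 -0.012;0.208 -0.007 0 0 0 -0.012;0.208 -0.007 0 0 0 -0.012;0.208 -0.007 0.275 0 0 -0.012;0.208 -0.007 0.275 0 0 -0.012;0.208 -0.007 0.275 0 0 -0.012;0.208 -0.007 0.275 0 0 -0.012;0.208 -0.007 0.275 0 0 -0.012;0.208 -0.007 0.275 0 0 -0.012' -1
python3 -m jog '-0.03 0 0 0 0 0;-0.06 0 0 0 0 0;-0.09 0 0 0 0 0;-0.12 0 0 0 0 0;-0.15 0 0 0 0 0;-0.15 0 0 0 0 0'
```

```text
time_s: 5.05
ee_pos: [530.7, 92.3, 193.4]
ee_rot: [180.0, 0.1, -15.0]
force: [0.2, 0.2, 1.4]
gripper_width: 0.3
time_s: 5.55
ee_pos: [461.9, 112.4, 199.5]
ee_rot: [-179.6, -0.8, -15.0]
force: [2.3, 0.0, 1.5]
gripper_width: 0.4
```

```bash
python3 -m jog '-0.02 0 0.01 0 0 0;-0.04 0 0.01 0 0 0;-0.06 0 0.01 0 0 0;-0.08 0 0.01 0 0 0;-0.1 0 0.01 0 0 0;-0.12 0 0.01 0 0 0;-0.14 0 0.01 0 0 0;-0.14 0 0.01 0 0 0;-0.14 0 0.01 0 0 0'
python3 - <<'E'
from h import *
a=save("side","f",(230,180,400,320),4)
E
```

```text
time_s: 6.3
ee_pos: [393.0, 130.6, 193.3]
ee_rot: [-179.7, -0.6, -14.9]
force: [-1.1, 0.5, -0.1]
gripper_width: 0.3
```

View pics/f.png

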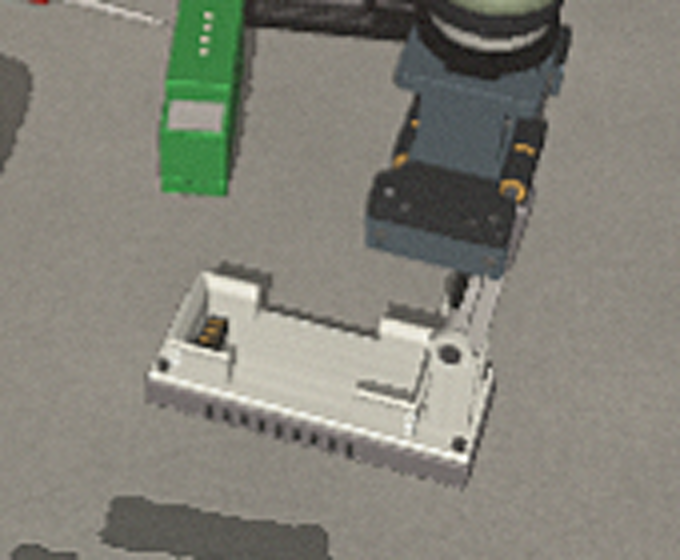

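The crop shows the lever standing about upright behind the gripper and the pocket clear. I'll back off, then rise and measure the pocket and lever.

```bash
python3 -m jog '0.08 0 0 0 0 0;0.16 0 0 0 0 0;0.16 0 -0.28 0 0 0;0.16 0 -0.28 0 0 0;0.16 0 -0.28 0 0 0;0.16 0 -0.28 0 0 0;0.16 0 -0.28 0 0 0;0.16 0 -0.28 0 0 0' 1
python3 - <<'E'
from h import *
np.set_printoptions(precision=1,suppress=True)
save("wrist","g",(140,20,420,300),2.1)
for q,z in(("dock",0),("pocket_mouth",61),("dock_plug",40),("lever_hinge",105.5),("lever_grip",210)):
    for x in tip_of(q,"wrist")[:2]: print(q,np.round(x["location"]),round(x["confidence"],2),atz("wrist",x["location"],z))
E
```

```text
time_s: 7.02
ee_pos: [469.3, 109.5, 334.3]
ee_rot: [-179.7, -0.7, -14.9]
force: [-0.3, -0.3, -0.4]
gripper_width: 51.2
dock [111. 137.] 0.61 [583.1 344.7   0. ]
pocket_mouth [ 91. 139.] 0.65 [582.8 339.1  61. ]
pocket_mouth [283. 173.] 0.63 [472.  101.6  61. ]
dock_plug [87. 91.] 0.97 [645.8 330.8  40. ]
dock_plug [280. 120.] 0.93 [539.7  87.8  40. ]
lever_hinge [ 98. 220.] 0.97 [483.3 347.8 105.5]
lever_hinge [284. 250.] 0.85 [381.3 125.8 105.5]
lever_grip [282. 311.] 0.93 [361.9 134.2 210. ]
lever_grip [ 59. 139.] 0.77 [578.6 278.9 210. ]
```

View pics/g.png

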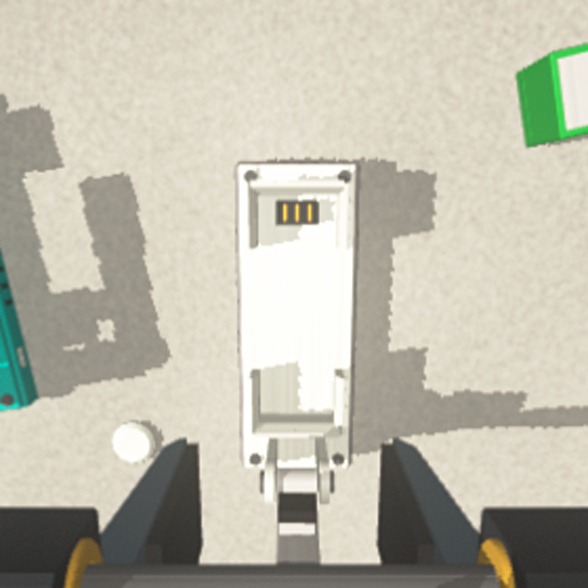

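The crop shows the open pocket with the plug at the far end (297,212), and the lever upright at the bottom behind the cheeks at (297,520). These positions are about 5 mm off the earlier ones, so I'll check whether the arm was still moving and re-measure settled.

Run:
```python
from h import *
from scipy.optimize import least_squares
np.set_printoptions(precision=1,suppress=True)
old=cv2.imread("pics/g.png")
s=state();print(s["ee_pos"],s["ee_rot"],s["qvel"])
im=save("wrist","g2")
new=cv2.resize(im[20:300,140:420,::-1],None,fx=2.1,fy=2.1,interpolation=cv2.INTER_CUBIC)
print(cv2.phaseCorrelate(old[100:400,100:500,1].astype(np.float32),new[100:400,100:500,1].astype(np.float32)))
got={}
for q,z in(("pocket_mouth",61),("dock_plug",40),("lever_hinge",105.5)):
    for x in tip_of(q,"wrist"):
        if 230<x["location"][0]<330: print(q,np.round(x["location"],1),round(x["confidence"],2),atz("wrist",x["location"],z))
f=lambda x,y:(140+x/2.1,20+y/2.1)
for n,p,z in(("farL top",(238,164),61),("farR",(355,164),61),("plug",(297,200),40),("plug2",(297,224),40),("plL",(276,211),40),("plR",(318,211),40),("nearL",(243,466),30),("nearR",(349,466),30)):print(n,atz("wrist",f(*p),z))
```

```text
[468.6 109.5 332.9] [-179.8   -0.5  -14.9] [-0.1 -0.2 -0.5 -0.   0.1  0. ]
((-0.7002137040830405, -1.468808709258525), 0.523422634379069)
pocket_mouth [280.8 169.7] 0.82 [478.1 104.2  61. ]
dock_plug [280.8 119.4] 0.72 [542.4  87.2  40. ]
lever_hinge [279.  250.2] 0.96 [382.6 132.3 105.5]
farL top [577.7 114.8  61. ]
farR [559.1  45.3  61. ]
plug [547.7  85.   40. ]
plug2 [533.   88.9  40. ]
plL [544.5 100.1  40. ]
plR [537.4  73.5  40. ]
nearL [373.  172.8  30. ]
nearR [352.7  96.1  30. ]
```

```bash
cat >> h.py <<'E'
def row(x,y,z,yaw):
    s=state();A=R.from_euler("xyz",s["ee_rot"],degrees=True)
    d=A.inv().apply(np.array([x,y,z])-s["ee_pos"])/500
    r=(A.inv()*R.from_euler("xyz",[180,0,yaw],degrees=True)).as_rotvec()/(np.pi/2)
    print("ROW",np.round(np.r_[d,r],4).tolist(),"steps",np.linalg.norm(d)*12)
E
python3 - <<'E'
from h import *
np.set_printoptions(precision=1,suppress=True)
row(472.7,-294.3,332,-5.7)
D=(478.5,103.7,165)
for q in(1.3,1.45,1.6,1.75,1.9):
    P=[[97-r*np.cos(q)+o*np.sin(q),0,105.5+r*np.sin(q)+o*np.cos(q)] for r,o in((105,12),(51,-4),(29,-4),(130,4))]
    print(q,proj("wrist",dock2w(P,*D)).ravel(),proj("scene",dock2w(P,*D)).ravel())
save("scene","s1",(200,90,360,230),4)
E
```

```text
ROW [0.2152, 0.7786, 0.0021, -0.0027, -0.0072, -0.1025] steps 9.693570187458999
1.3 [281.8 275.6 281.4 251.  281.3 248.2 282.  273.2] [261.2 126.  262.  143.9 261.1 149.7 263.9 120.5]
1.45 [281.7 290.5 281.4 257.6 281.3 251.8 281.9 293.9] [257.9 123.9 260.5 142.4 260.2 148.7 259.9 117.3]
1.6 [281.6 303.7 281.4 263.9 281.3 255.3 281.8 312.5] [254.7 122.5 259.  141.2 259.4 148.  255.8 115.1]
1.75 [281.5 314.7 281.3 269.8 281.2 258.6 281.7 328.3] [251.7 121.9 257.4 140.4 258.5 147.4 252.  113.9]
1.9 [281.4 323.4 281.3 275.1 281.2 261.7 281.6 340.6] [248.9 122.1 256.  139.9 257.6 147.1 248.4 113.7]
```

View pics/s1.png

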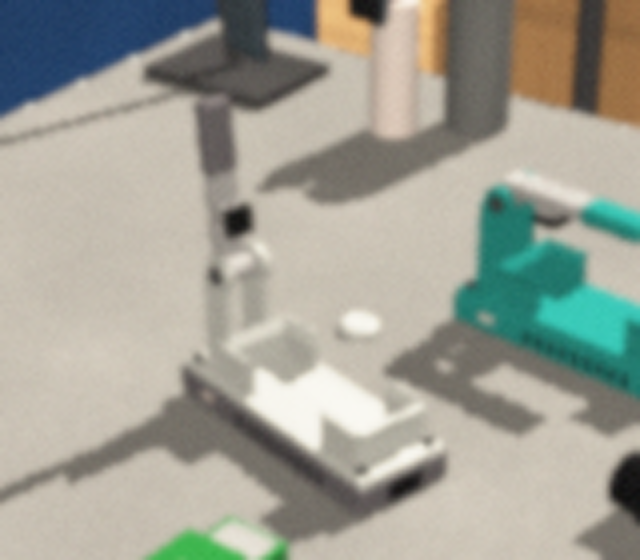

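The lever stands at about 1.65 rad (end at crop (213,97), matching the projection for 1.65–1.7). Going back to the pack.

```bash
python3 -m jog '0.215 0.779 0.002 -0.003 -0.007 -0.102;0.215 0.779 0.002 -0.003 -0.007 -0.102;0.215 0.779 0.002 -0.003 -0.007 -0.102;0.215 0.779 0.002 -0.003 -0.007 -0.102;0.215 0.779 0.002 -0.003 -0.007 -0.102;0.215 0.779 0.002 -0.003 -0.007 -0.102;0.215 0.779 0.002 -0.003 -0.007 -0.102;0.215 0.779 0.002 -0.003 -0.007 -0.102;0.215 0.779 0.002 -0.003 -0.007 -0.102;0.215 0.779 0.002 -0.003 -0.007 -0.102;0.215 0.779 0.002 -0.003 -0.007 -0.102;0.215 0.779 0.002 -0.003 -0.007 -0.102;0.215 0.779 0.002 -0.003 -0.007 -0.102;0.215 0.779 0.002 -0.003 -0.007 -0.102;0.215 0.779 0.002 -0.003 -0.007 -0.102;0.215 0.779 0.002 -0.003 -0.007 -0.102;0.215 0.779 0.002 -0.003 -0.007 -0.102' 1 40
python3 - <<'E'
from h import *
np.set_printoptions(precision=1,suppress=True)
im=save("wrist","i");s=state();print(s["ee_pos"],s["qvel"])
m=((im.max(2)<70)).astype(np.uint8);m[260:]=0;m[:,:200]=0;m[:,360:]=0
n,l,st,c=cv2.connectedComponentsWithStats(m);i=1+st[1:,4].argmax();print(st[i])
ys,xs=np.where(l==i);print([ (y,xs[ys==y].min(),xs[ys==y].max()) for y in range(ys.min(),ys.max()+1,8)])
for q,z in(("pack_center",39),("pack_shelf",64),("pack_plug_end",39)):
    for x in tip_of(q,"wrist"): print(q,np.round(x["location"]),round(x["confidence"],2),atz("wrist",x["location"],z))
E
```

```text
time_s: 8.98
ee_pos: [472.8, -293.5, 332.5]
ee_rot: [180.0, -0.1, -5.7]
force: [0.3, -0.4, 0.5]
gripper_width: 91.4
[ 472.7 -293.7  332.4] [-0.3  0.2 -0.1 -0.  -0.   0. ]
[ 259  120   39  107 2324]
[(120, np.int64(261), np.int64(294)), (128, np.int64(259), np.int64(296)), (136, np.int64(260), np.int64(296)), (144, np.int64(260), np.int64(296)), (152, np.int64(260), np.int64(296)), (160, np.int64(260), np.int64(296)), (168, np.int64(260), np.int64(296)), (176, np.int64(261), np.int64(296)), (184, np.int64(261), np.int64(296)), (192, np.int64(261), np.int64(296)), (200, np.int64(272), np.int64(295)), (208, np.int64(262), np.int64(294)), (216, np.int64(262), np.int64(294)), (224, np.int64(294), np.int64(294))]
pack_center [387. 173.] 0.62 [ 457.  -450.4   39. ]
pack_shelf [123. 120.] 0.87 [ 567.3 -100.4   64. ]
pack_shelf [278. 215.] 0.82 [ 417.  -288.1   64. ]
pack_shelf [423. 203.] 0.73 [ 414.4 -493.4   64. ]
pack_plug_end [279. 117.] 0.96 [ 549.2 -303.9   39. ]
pack_plug_end [226. 110.] 0.64 [ 566.3 -233.    39. ]
pack_plug_end [361. 128.] 0.63 [ 523.5 -415.7   39. ]
```

The pack re-measures at (473,-294), in agreement. Descending and gripping.

```bash
python3 -m jog '0 0 0.08 0 0 0;0 0 0.16 0 0 0;0 0 0.24 0 0 0;0 0 0.32 0 0 0;0 0 0.4 0 0 0;0 0 0.47 0 0 0;0 0 0.53 0 0 0;0 0 0.568 0 0 0;0 0 0.568 0 0 0;0 0 0.568 0 0 0' 1 40
python3 -m jog '0 0 0 0 0 0;0 0 0 0 0 0;0 0 0 0 0 0;0 0 0 0 0 0;0 0 0 0 0 0;0 0 0 0 0 0;0 0 0 0 0 0;0 0 0 0 0 0' -1 45
```

```text
time_s: 10.02
ee_pos: [472.6, -294.1, 47.7]
ee_rot: [-180.0, 0.0, -5.7]
force: [0.8, -1.8, 0.5]
gripper_width: 91.5
time_s: 10.68
ee_pos: [472.7, -294.2, 48.1]
ee_rot: [-180.0, 0.0, -5.7]
force: [-0.1, 0.5, 3.6]
gripper_width: 49.8
```

```bash
python3 -m jog '0 0 -0.03 0 0 0;0 0 -0.08 0 0 0;0 0 -0.15 0 0 0;0 0 -0.22 0 0 0;0 0 -0.28 0 0 0;0 0 -0.3 0 0 0;0 -0.06 -0.3 0 0 0;0 -0.13 -0.3 0 0 0.02;0 -0.2 -0.3 0 0 0.04;0 -0.27 -0.3 0 0 0.06;0.01 -0.34 -0.3 0 0 0.08;0.01 -0.41 -0.3 0 0 0.103;0.01 -0.48 -0.3 0 0 0.103;0.01 -0.55 -0.3 0 0 0.103;0.01 -0.62 -0.3 0 0 0.103;0.01 -0.69 -0.3 0 0 0.103;0.01 -0.74 -0.3 0 0 0.103;0.01 -0.77 -0.3 0 0 0.103;0.01 -0.781 -0.3 0 0 0.103;0.01 -0.781 -0.3 0 0 0.103'
python3 - <<'E'
from h import *
save("wrist","j")
print(state()["gripper_width"],state()["force"])
row(478.5,103.7,200,-15)
for q,z in(("pack_shelf",0),("pack_plug_end",39),("dock_plug",40)):
    for x in tip_of(q,"wrist"): print(q,np.round(x["location"]),round(x["confidence"],2),atz("wrist",x["location"],state()["ee_pos"][2]-48+z))
E
```

```text
time_s: 12.35
ee_pos: [515.5, 94.7, 195.9]
ee_rot: [179.9, 0.3, -14.9]
force: [0.1, -1.5, -8.9]
gripper_width: 50.1
49.96644755940765 [-0.19113774 -0.47852898 -8.10744422]
ROW [-0.0768, -0.0005, -0.0072, 0.0015, 0.0025, 0.0009] steps 0.92611306266057
pack_shelf [477.  91.] 0.88 [576.39383714 -47.93010508 148.64429347]
pack_plug_end [277. 131.] 0.56 [587.26883687  73.85826407 188.04194976]
dock_plug [  0. 131.] 0.78 [624.42949369 207.9620439  189.43535223]
```

View pics/j.png

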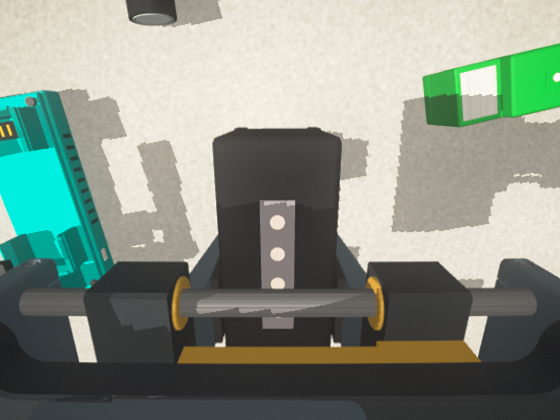

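The pack is held squarely, 50 mm wide in the jaws. Its plug end (277,131) is 74.7 mm ahead of the TCP, so the grip is centred. Moving over the pocket and lowering to just above the mouth.

```bash
python3 -m jog '-0.03 0 0 0.0015 0.0025 0;-0.06 0 0 0.0015 0.0025 0;-0.077 0 0 0.0015 0.0025 0;-0.077 0 0.03 0.0015 0.0025 0;-0.077 0 0.07 0.0015 0.0025 0;-0.077 0 0.11 0.0015 0.0025 0;-0.077 0 0.14 0.0015 0.0025 0;-0.077 0 0.16 0.0015 0.0025 0;-0.077 0 0.16 0.0015 0.0025 0;-0.077 0 0.16 0.0015 0.0025 0;-0.077 0 0.16 0.0015 0.0025 0'
python3 - <<'E'
from h import *
row(478.5,103.7,115,-15)
save("side","k",(240,190,380,310),5)
E
```

```text
time_s: 13.47
ee_pos: [479.9, 102.3, 118.4]
ee_rot: [-179.9, -0.2, -15.1]
force: [0.3, 0.3, -7.7]
gripper_width: 49.9
ROW [-0.0034, -0.0019, 0.0068, -0.0013, -0.0027, -0.001] steps 0.09399023817511734
```

View pics/k.png

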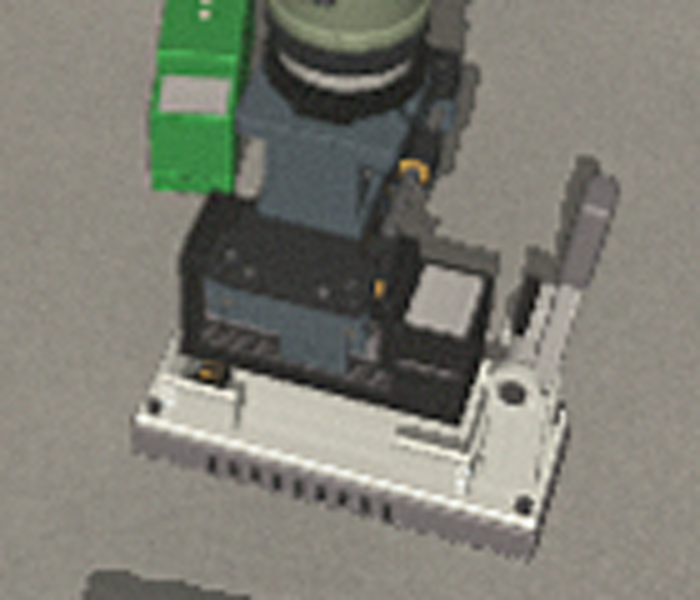

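The side crop shows the pack just above the pocket and aligned with it, shelf end at the hinge and lever upright clear. Lowering slowly while watching the force.

```bash
python3 -m jog '-0.003 -0.002 0.008 -0.001 -0.003 -0.001;-0.003 -0.002 0.014 -0.001 -0.003 -0.001;-0.003 -0.002 0.02 -0.001 -0.003 -0.001;-0.003 -0.002 0.026 -0.001 -0.003 -0.001;-0.003 -0.002 0.032 -0.001 -0.003 -0.001;-0.003 -0.002 0.038 -0.001 -0.003 -0.001;-0.003 -0.002 0.044 -0.001 -0.003 -0.001;-0.003 -0.002 0.044 -0.001 -0.003 -0.001;-0.003 -0.002 0.044 -0.001 -0.003 -0.001'
```

```text
time_s: 14.27
ee_pos: [478.7, 103.8, 96.3]
ee_rot: [-180.0, 0.0, -15.0]
force: [-0.3, -0.7, -8.2]
gripper_width: 49.4
```

```bash
python3 -m jog '0 0 0.005 0 0 0;0 0 0.01 0 0 0;0 0 0.015 0 0 0;0 0 0.02 0 0 0;0 0 0.025 0 0 0;0 0 0.03 0 0 0;0 0 0.034 0 0 0;0 0 0.034 0 0 0;0 0 0.034 0 0 0'
```

```text
time_s: 15.02
ee_pos: [478.6, 103.8, 79.2]
ee_rot: [-180.0, 0.1, -15.0]
force: [0.0, -1.0, -8.3]
gripper_width: 50.2
```

Still free and near the floor, so a little further until the floor carries it.

```bash
python3 -m jog '0 0 0.003 0 0 0;0 0 0.005 0 0 0;0 0 0.007 0 0 0;0 0 0.009 0 0 0;0 0 0.009 0 0 0;0 0 0.009 0 0 0'
```

```text
time_s: 15.52
ee_pos: [479.1, 103.9, 78.1]
ee_rot: [-179.9, -0.1, -15.0]
force: [-6.6, -0.9, 20.4]
gripper_width: 49.9
```

Floor contact at the expected height (78 mm). Opening, then rising.

```bash
python3 -m jog '0 0 0 0 0 0;0 0 0 0 0 0;0 0 0 0 0 0;0 0 0 0 0 0;0 0 0 0 0 0;0 0 0 0 0 0' 1
python3 -m jog '0 0 -0.03 0 0 0;0 0 -0.08 0 0 0;0 0 -0.16 0 0 0;0 0 -0.24 0 0 0;0 0 -0.32 0 0 0;0 0 -0.4 0 0 0;0 0 -0.45 0 0 0;0 0 -0.45 0 0 0;0 0 -0.45 0 0 0;0 0 -0.45 0 0 0' -1
python3 - <<'E'
from h import *
np.set_printoptions(precision=1,suppress=True)
save("wrist","l",(140,60,420,300),2.3)
for q,z in(("pack_center",69),("pack_shelf",94),("pack_plug_end",69),("lever_hinge",105.5),("lever_grip",210)):
    for x in tip_of(q,"wrist"):
        if 220<x["location"][0]<340: print(q,np.round(x["location"]),round(x["confidence"],2),atz("wrist",x["location"],z))
D=(478.5,103.7,165)
print(proj("wrist",dock2w([[-75,0,108],[37,0,108],[56,0,94],[75,0,94]],*D)))
E
```

```text
time_s: 16.02
ee_pos: [479.1, 103.8, 77.9]
ee_rot: [-179.9, -0.0, -15.0]
force: [0.5, 0.4, -1.2]
gripper_width: 86.7
time_s: 16.85
ee_pos: [478.3, 103.6, 301.7]
ee_rot: [180.0, 0.1, -15.0]
force: [-1.0, -0.7, -0.6]
gripper_width: 26.1
pack_shelf [276. 229.] 0.68 [426.  119.2  94. ]
pack_plug_end [277. 118.] 0.66 [551.6  84.4  69. ]
lever_hinge [280. 265.] 0.67 [382.9 126.5 105.5]
lever_grip [276. 337.] 0.7 [365.3 136.3 210. ]
[[277.8 119.9]
 [277.8 219.2]
 [277.8 230.1]
 [277.8 244.3]]
```

View pics/l.png

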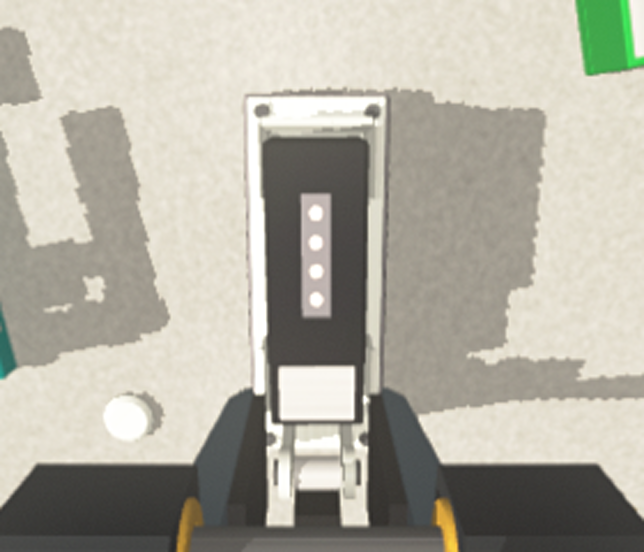

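The wrist crop shows the pack seated in the pocket at crop (316,280), shelf at (316,390) by the hinge, its edges matching the projection of a seated pack (plug edge 119.9 against about 120). Next I'll go over the lever with the fingers shut, come down behind it, and swing it down along its arc.

```bash
python3 -m jog '-0.07 0 0 0 0 0;-0.14 0 0 0 0 0;-0.21 0 0 0 0 0;-0.28 0 0 0 0 0;-0.34 0 0 0 0 0;-0.35 0 0 0 0 0;-0.35 0 0 0 0 0;-0.35 0 0.06 0 0 0;-0.35 0 0.12 0 0 0;-0.35 0 0.158 0 0 0;-0.35 0 0.158 0 0 0;-0.35 0 0.158 0 0 0' -1
python3 - <<'E'
from h import *
D=(478.5,103.7,165)
u=[-29,0,27.4,51,68.8,79]; z=[223.7,223,214.3,197.6,174.7,145]
for a,b in zip(u,z):
    w=dock2w([[97-a,0,b]],*D)[0]; print(a,end=" "); row(*w,-15)
E
```

```text
time_s: 18.15
ee_pos: [310.3, 148.7, 222.7]
ee_rot: [179.9, 0.1, -15.0]
force: [-0.8, -0.4, -0.2]
gripper_width: 0.2
-29 ROW [0.0963, -0.0002, -0.0022, 0.0008, 0.0016, -0.0003] steps 1.1553451590313446
0 ROW [0.1543, -0.0002, -0.001, 0.0008, 0.0016, -0.0003] steps 1.8511080416396635
27.4 ROW [0.2091, -0.0003, 0.0163, 0.0008, 0.0016, -0.0003] steps 2.5167744639590253
51 ROW [0.2564, -0.0003, 0.0496, 0.0008, 0.0016, -0.0003] steps 3.133526687866958
68.8 ROW [0.2921, -0.0004, 0.0953, 0.0008, 0.0016, -0.0003] steps 3.6868658249568615
79 ROW [0.3126, -0.0005, 0.1546, 0.0008, 0.0016, -0.0003] steps 4.185437968200522
```

```bash
python3 -m jog '0.035 0 0 0 0 0;0.07 0 0 0 0 0;0.096 0 0 0 0 0;0.125 0 0 0 0 0;0.154 0 0 0 0 0;0.182 0 0.006 0 0 0;0.209 0 0.016 0 0 0;0.234 0 0.032 0 0 0;0.256 0 0.05 0 0 0;0.256 0 0.05 0 0 0;0.256 0 0.05 0 0 0'
python3 - <<'E'
from h import *
row(*dock2w([[97-68.8,0,174.7]],478.5,103.7,165)[0],-15);row(*dock2w([[97-79,0,145]],478.5,103.7,165)[0],-15)
E
```

```text
time_s: 19.07
ee_pos: [434.1, 115.1, 196.4]
ee_rot: [179.9, 0.2, -15.1]
force: [0.2, 0.2, -0.5]
gripper_width: 0.5
ROW [0.0355, -0.0012, 0.0432, 0.0016, 0.0024, -0.0007] steps 0.6708756466244667
ROW [0.0561, -0.0013, 0.1025, 0.0016, 0.0024, -0.0007] steps 1.4025038763449933
```

```bash
python3 -m jog '0.012 -0.001 0.012 0.001 0.002 0;0.024 -0.001 0.026 0.001 0.002 0;0.035 -0.001 0.043 0.001 0.002 0;0.043 -0.001 0.06 0.001 0.002 0;0.05 -0.001 0.08 0.001 0.002 0;0.056 -0.001 0.1 0.001 0.002 0;0.056 -0.001 0.104 0.001 0.002 0;0.056 -0.001 0.108 0.001 0.002 0;0.056 -0.001 0.108 0.001 0.002 0'
python3 - <<'E'
from h import *
save("side","m",(240,190,380,310),5)
E
```

```text
time_s: 19.82
ee_pos: [461.0, 108.4, 147.0]
ee_rot: [-180.0, -0.0, -15.1]
force: [-13.4, -1.4, 41.6]
gripper_width: 0.2
```

View pics/m.png

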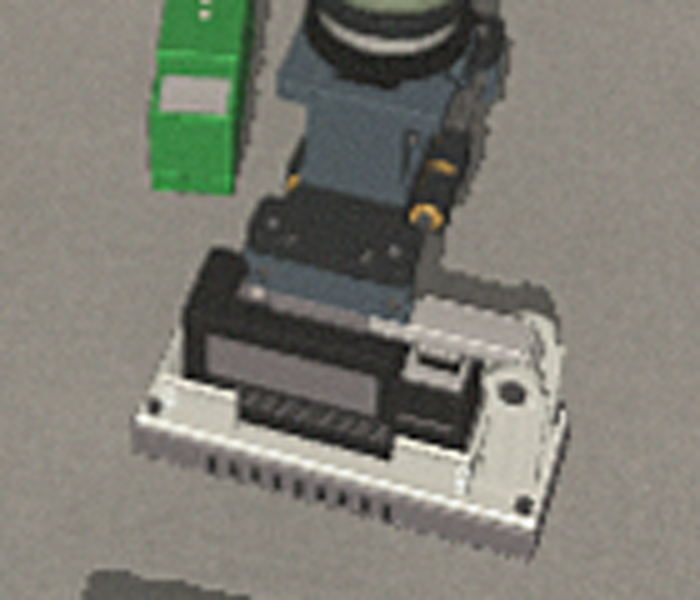

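The lever lies level over the shelf. The stop was felt with the fingertip at 125 mm, against 125.5 expected for fully shut. I'll rise clear and check numerically.

```bash
python3 -m jog '0 0 -0.01 0 0 0;0 0 -0.06 0 0 0;0 0 -0.14 0 0 0;0 0 -0.22 0 0 0;0 0 -0.3 0 0 0;0 0 -0.36 0 0 0;0 0 -0.36 0 0 0;0 0 -0.36 0 0 0;0 0 -0.36 0 0 0;0 0 -0.36 0 0 0'
python3 - <<'E'
from h import *
np.set_printoptions(precision=1,suppress=True)
D=(478.5,103.7,165)
for c in("wrist","side","scene"):
    save(c,"n_"+c,(200,100,360,240) if c=="scene" else (230,170,390,310),4)
    for q,p in(("lever_grip",[-8,0,117.5]),("pack_plug_end",[-75,0,69]),("pack_center",[0,0,69])):
        w=proj(c,dock2w([p],*D))[0]
        L=[x["location"] for x in tip_of(q,c)]
        L=[l for l in L if np.hypot(*(np.array(l)-w))<25]
        print(c,q,"expected",w,"found",np.array(L[:1]))
E
```

```text
time_s: 20.7
ee_pos: [460.3, 108.2, 325.0]
ee_rot: [179.9, 0.1, -15.1]
force: [1.4, 0.1, 0.1]
gripper_width: 0.4
wrist lever_grip expected [277.3 162.6] found [[278.9 162.5]]
wrist pack_plug_end expected [277.2 102.9] found []
wrist pack_center expected [277.5 163.2] found []
side lever_grip expected [304.4 248.2] found [[303.4 247.5]]
side pack_plug_end expected [279.5 254.4] found [[278.6 254.8]]
side pack_center expected [306.8 261.5] found [[306.9 260.8]]
scene lever_grip expected [280.6 166.1] found [[280.4 167.7]]
scene pack_plug_end expected [295.6 190.3] found [[295.  187.1]]
scene pack_center expected [279.1 179.6] found [[277.2 177.7]]
```

All points are within about 3 px of the shut and seated positions. Handing in.

```bash
python3 -c "
from workcell import *
print(job_done())"
```

```text
the job is handed in; nothing more can be done
None
```

The battery pack is seated in the aluminium dock with the lever shut over it, and I handed the job in at about 21 s of the 64 s allowed; no verdict was reported.

- **Lever up:** I pushed it with closed fingers to about 1.65 rad, confirmed against the scene picture.
- **Pack in:** I gripped the black pack by its width and lowered it slowly, shelf end to the hinge and notch over the plug. It met the pocket floor at the expected height, with about 20 N of push at most.
- **Lever shut:** I swung it down along its arc until it met its stop. The fingertip was then at 125 mm, against 125.5 mm expected for fully shut.

**Last checks:**
- **Seating:** lever grip, pack centre and plug end were found within about 2 px of the seated and shut positions in the side camera, and within about 3 px in the scene camera.
- **Gaps:** the wrist camera confirmed only the lever grip; it did not find the pack's points.
- **Final picture:** I could not view it, because the limit of 12 was reached.
- **Bystanders:** I planned the moves to stay clear of them and felt no stray contact, but did not re-measure their positions at the end.
- **Dock measurements:** positions from different views differed by up to about 5 mm while the arm was still settling. I used the settled values, and the pack went in without touching the walls.

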